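Rack the fly-stock jars in reverse order

ROBOT

A 6-joint arm with a two-finger parallel gripper is mounted at the origin on the work surface. World frame = base frame: x ahead of the robot, y to its left, z up, the work surface at z = 0. Lengths are in m, angles in rad, forces in N, time in s.
With the tool pointing down it reaches from about 0.35 to 0.775 m from the base axis. Payload 5.5 kg.
Tool frame: the origin (TCP) lies midway between the tips of the shut fingers; the grasp point (between the pads) lies 19 mm behind it; z points along the fingers, y is the line along which they close (so a half turn about z gives the same grasp; the last joint's range is limited). The gripper opens to 85 mm and grips with 20 to 120 N. Pads are 22 mm wide; open, the fingers measure 114 mm over their backs; the gripper's body (76 mm by 85 mm) begins 54 mm behind the grasp point. The pads swing forward as they close: fully open they stand 13 mm farther back than shut.
Start: joints at [-1.429, 0.313, 0.046, 1.304, 0, 1.431], TCP at [0.16, -0.552, 0.231] pointing down, gripper open.
Joint ranges: [-2.76, 2.76], [-0.86, 1.69], [-1.03, 1.26], [-2.2, 2.34], [-1.47, 1.5], [-3.14, 3.14]. Speed limits (rad/s): [2.57, 2.57, 3.14, 3.14, 3.14, 3.14].

INTERFACE

Orientations are given as a unit quaternion [w, x, y, z].
In Python, from workcell import env gives the robot as it stands.
- The arm moves only by the tool move_arm, never from a script. Its argument "targets" is a list of rows, each a list of 3 entries, a list of its own where there are three numbers: the shift along the tool's x, y, z in mm, then the turn, a rotation vector about the tool's x, y, z in units of 10 degrees (1.0 is 10 degrees), then the closure, from -1 (fully open) to 1 (shut). In form: [[[dx, dy, dz], [ax, ay, az], gripper], ...]. A call has 1 to 5 rows; each row is the pose to reach, as a shift and turn from the pose commanded when the call began, along the tool's axes at that moment; what a row does not reach only later rows make up. A row lasts 1/8 s, in which the tool goes at most 62.5 mm and 10.7 degrees, less where a joint would pass 70% of its speed; a pose out of reach is approached as far as the arm can. A call with a gripper value outside its range is refused whole. The fingers move at their own pace and stop on an object; "squeeze" is the grip in N (left out, the last holds). Time passes only in rows, so rows that repeat a pose let the fingers close. It gives the time, the measured TCP pose, the force, the opening and the grip force at its end, in the units of the state.
- env.get_state(): the state, without advancing time (a new reading comes with each control period).
- env.read_camera(name): name is "side" or "top"; returns a dict with "pixels" (384x512x3 uint8, red, green, blue), "fovy" (degrees; the focal length in pixels is half the picture's height over the tangent of half this angle, whatever the lens; pixels are square), "cx", "cy" (the principal point, pixels), "extrinsics" (4x4, takes a point from world to camera coordinates). Camera axes: x right, y up, looking along -z (the intrinsics and any distortion apply to the point x, -y, -z); pixel columns grow to the right and rows downward; lengths in m; the calibration is good to about 2 mm. A picture is of the moment at which its call begins. There is no depth.
- env.hand_in(): hands the job in; it is judged then, once.
Trained networks look in a picture, given as the dict that the camera call returned (one of the last four; its "shot" number tells which), for a name from the list of things; names that differ only in an ending like _2 or _b are one class to them, and where a whole thing is asked for, a point or a joint stands for the part that bears it (a point fixed in the world has none). Each returns a list of dicts, best first, with "confidence" (0 to 1); they miss things now and then, are a little off and sometimes report something else, mostly with a low value. They report only what shows in the picture. A call takes as long as a camera call.
- env.spot_in(thing, picture): "centre" ([x, y, z] in m, in world coordinates, good to about 4 mm: the middle of the surface that is visible of it).
- env.regions_of(thing, picture): "mask" (384x512 bool, what is visible of it).
- env.landmark_of(thing, picture): "centre" ([x, y, z] in m, in world coordinates, good to about 4 mm: a listed point, or the origin of a listed thing).
The state is a dict: "clock": time; "joint_pos": joint angles; "qvel": joint speeds; "tau": joint torques, N m; "tcp_pos": TCP position; "orientation": TCP orientation; "wrist_force": force on the tool from outside, world axes, zero at the start; "ft_torque": the same for the moment, N m; "finger_gap": finger opening in m; "grip_force": force on a finger pad.
Only numpy, scipy, OpenCV 4.12 (cv2) and the standard library are available. Lean on these libraries where they do the work, as an engineer would, in place of code of your own. Each camera call takes 0.05 s, during which the arm holds its last target. There are 200 camera calls.

TASK

Move the four fly-stock jars from the coloured cells of the transit tray into the light wooden storage rack, one jar to each pocket, in reverse order counted from the black end blocks: the jar nearest the tray's black end goes into the pocket farthest from the rack's black end, the next one into the next pocket, and so on down the row. Set each jar down gently, standing upright on the floor of its pocket, without tipping or dropping any, and leave them all released.

Things in the scene. Friction and masses are not known exactly. Their poses are not given: they have to be found in the camera images.
- jar_red: fly-stock jar, a clear upright cylinder 36 mm across and 80 mm high, 120 g nominal, with a red cap and red band; origin at the centre of its underside, z up its axis. It can be gripped anywhere above 30 mm of its height. Starts standing in the cell of its own colour.
- jar_yellow: fly-stock jar, a clear upright cylinder 36 mm across and 80 mm high, 120 g nominal, with a yellow cap and yellow band; origin at the centre of its underside, z up its axis. It can be gripped anywhere above 30 mm of its height. Starts standing in the cell of its own colour.
- jar_green: fly-stock jar, a clear upright cylinder 36 mm across and 80 mm high, 120 g nominal, with a green cap and green band; origin at the centre of its underside, z up its axis. It can be gripped anywhere above 30 mm of its height. Starts standing in the cell of its own colour.
- jar_blue: fly-stock jar, a clear upright cylinder 36 mm across and 80 mm high, 120 g nominal, with a blue cap and blue band; origin at the centre of its underside, z up its axis. It can be gripped anywhere above 30 mm of its height. Starts standing in the cell of its own colour.
- cell_red: red fixed open cell on the white transit tray, outside 66 x 60 mm, square pocket 52 mm wide, floor 6 mm and wall tops 26 mm above the origin; origin at the centre of its underside, 8 mm above the bench. Four cells stand in a row, 62 mm apart, along their y axis. The cells stay where they are.
- cell_yellow: yellow fixed open cell on the white transit tray, outside 66 x 60 mm, square pocket 52 mm wide, floor 6 mm and wall tops 26 mm above the origin; origin at the centre of its underside, 8 mm above the bench. Four cells stand in a row, 62 mm apart, along their y axis. The cells stay where they are.
- cell_green: green fixed open cell on the white transit tray, outside 66 x 60 mm, square pocket 52 mm wide, floor 6 mm and wall tops 26 mm above the origin; origin at the centre of its underside, 8 mm above the bench. Four cells stand in a row, 62 mm apart, along their y axis. The cells stay where they are.
- cell_blue: blue fixed open cell on the white transit tray, outside 66 x 60 mm, square pocket 52 mm wide, floor 6 mm and wall tops 26 mm above the origin; origin at the centre of its underside, 8 mm above the bench. Four cells stand in a row, 62 mm apart, along their y axis. The cells stay where they are.
- rack: light wooden fixed storage rack 84 x 304 mm, long side along its y axis; origin at the centre of its underside, on the bench. Four square pockets in a row, centres at x = 0, y = -93, -31, 31 and 93 mm, each 54 mm wide, floor 10 mm above the origin, wall tops 30 mm. A black block (42 mm high above the bench) marks its +y end, a wooden one alike its -y end.
- tray_end: black fixed block 60 x 22 x 32 mm that marks one end of the transit tray's row of cells (either end; a white block alike is at the other); origin at the centre of its underside, 8 mm above the bench. The cell centres lie 46, 108, 170 and 232 mm from it.

How it is judged:
At the end, for the whole second after the job is handed in: Jars stand in the rack's pockets in the reverse of their cells' order, counted from the black ends: each within 14 mm of its pocket's centre along and across the rack, underside 5 to 14 mm above the rack's underside, tilt under 0.12 rad, slower than 0.02 m/s, not touched by fingers (((horizontal distance between cell_red and tray_end below 0.077 m and y of jar_red in the frame of rack between -0.107 and -0.079 m) or (horizontal distance between cell_red and tray_end between 0.077 and 0.139 m and y of jar_red in the frame of rack between -0.045 and -0.017 m) or (horizontal distance between cell_red and tray_end between 0.139 and 0.201 m and y of jar_red in the frame of rack between 0.017 and 0.045 m) or (horizontal distance between cell_red and tray_end above 0.201 m and y of jar_red in the frame of rack between 0.079 and 0.107 m)) and x of jar_red in the frame of rack between -0.014 and 0.014 m and z of jar_red in the frame of rack between 0.005 and 0.014 m and angle between each of jar_red, jar_yellow, jar_green, jar_blue's own z axis and vertical below 0.12 rad and linear speed of each of jar_red, jar_yellow, jar_green, jar_blue below 0.02 m/s and contact force between each of jar_red, jar_yellow, jar_green, jar_blue and the fingers below 0.1 N and ((horizontal distance between cell_yellow and tray_end below 0.077 m and y of jar_yellow in the frame of rack between -0.107 and -0.079 m) or (horizontal distance between cell_yellow and tray_end between 0.077 and 0.139 m and y of jar_yellow in the frame of rack between -0.045 and -0.017 m) or (horizontal distance between cell_yellow and tray_end between 0.139 and 0.201 m and y of jar_yellow in the frame of rack between 0.017 and 0.045 m) or (horizontal distance between cell_yellow and tray_end above 0.201 m and y of jar_yellow in the frame of rack between 0.079 and 0.107 m)) and x of jar_yellow in the frame of rack between -0.014 and 0.014 m and z of jar_yellow in the frame of rack between 0.005 and 0.014 m and ((horizontal distance between cell_green and tray_end below 0.077 m and y of jar_green in the frame of rack between -0.107 and -0.079 m) or (horizontal distance between cell_green and tray_end between 0.077 and 0.139 m and y of jar_green in the frame of rack between -0.045 and -0.017 m) or (horizontal distance between cell_green and tray_end between 0.139 and 0.201 m and y of jar_green in the frame of rack between 0.017 and 0.045 m) or (horizontal distance between cell_green and tray_end above 0.201 m and y of jar_green in the frame of rack between 0.079 and 0.107 m)) and x of jar_green in the frame of rack between -0.014 and 0.014 m and z of jar_green in the frame of rack between 0.005 and 0.014 m and ((horizontal distance between cell_blue and tray_end below 0.077 m and y of jar_blue in the frame of rack between -0.107 and -0.079 m) or (horizontal distance between cell_blue and tray_end between 0.077 and 0.139 m and y of jar_blue in the frame of rack between -0.045 and -0.017 m) or (horizontal distance between cell_blue and tray_end between 0.139 and 0.201 m and y of jar_blue in the frame of rack between 0.017 and 0.045 m) or (horizontal distance between cell_blue and tray_end above 0.201 m and y of jar_blue in the frame of rack between 0.079 and 0.107 m)) and x of jar_blue in the frame of rack between -0.014 and 0.014 m and z of jar_blue in the frame of rack between 0.005 and 0.014 m).
It fails at once if a jar is tipped over (past 0.7 rad) (angle between any of jar_red, jar_yellow, jar_green, jar_blue's own z axis and vertical above 0.7 rad).
It fails at once if a jar is dropped or thrown: faster than 0.8 m/s with no finger on it ((linear speed of jar_red above 0.8 m/s and contact force between jar_red and the fingers below 0.02 N) or (linear speed of jar_yellow above 0.8 m/s and contact force between jar_yellow and the fingers below 0.02 N) or (linear speed of jar_green above 0.8 m/s and contact force between jar_green and the fingers below 0.02 N) or (linear speed of jar_blue above 0.8 m/s and contact force between jar_blue and the fingers below 0.02 N)).
It also fails if it takes over 120 s, if anything falls off the work surface, if the arm or the gripper's body presses on something with over 40 N, if the wrist force passes 120 N, or if a joint passes its speed limit or range.

## Working session

There is one attempt and no reset: what is moved stays moved. The work goes in short steps, Python scripts to look and compute and a tool call to move; the robot and the scene stay as the last step left them, time stands still between calls to the robot, and variables do not carry over. Pictures are saved under pics/ and viewed, at most 14 in all, crops included, and the job is handed in when it is done.

Besides the shell and the picture viewer there is one more tool, called after "Call:" as name(argument=value, ...), one argument or row to a line, values as JSON. move_arm: Moves the arm, as the interface text tells. Its arguments: {"type":"object","properties":{"targets":{"type":"array","items":{"type":"array"}},"squeeze":{"type":"number"}},"required":["targets"]}

```bash
mkdir -p pics; ls; python3 - <<'E'
from workcell import env
import cv2,numpy as np
s=env.get_state(); print({k:np.round(v,4).tolist() for k,v in s.items()})
for n in ["top","side"]:
    p=env.read_camera(n); cv2.imwrite(f"pics/{n}0.png",p["pixels"][:,:,::-1])
    print(n,[k for k in p],p["fovy"],p["cx"],p["cy"],np.round(p["extrinsics"],4).tolist())
    for t in ["jar_red","jar_yellow","jar_green","jar_blue","cell_red","cell_yellow","cell_green","cell_blue","rack","tray_end"]:
        print(t,[(np.round(d["centre"],4).tolist(),round(d["confidence"],2)) for d in env.landmark_of(t,p)[:2]])
E
```

```text
pics
{'clock': 0.0, 'joint_pos': [-1.4286, 0.314, 0.045, 1.3036, -0.0, 1.4312], 'qvel': [0.0, 0.0004, -0.0001, -0.0006, -0.0013, -0.0007], 'tau': [0.0001, -48.063, 29.853, 0.0194, -0.0002, -0.0], 'tcp_pos': [0.1598, -0.5518, 0.2304], 'orientation': [-0.0009, 0.9901, 0.1404, -0.0], 'wrist_force': [-0.8337, 0.4002, -0.7789], 'ft_torque': [-0.0438, -0.0009, 0.035], 'grip_force': 0.0, 'finger_gap': 0.0855}
top ['pixels', 'fovy', 'cx', 'cy', 'extrinsics', 'shot'] 46.97930456168857 261.5447818002134 190.41271914136368 [[0.0241, -0.9996, 0.0138, -0.0196], [0.9927, 0.0256, 0.1182, -0.5432], [-0.1185, 0.0109, 0.9929, -1.0483], [0.0, 0.0, 0.0, 1.0]]
jar_red [([0.5684, 0.2903, 0.0159], 0.51)]
jar_yellow [([0.5417, 0.1756, 0.0146], 0.69)]
jar_green [([0.5317, 0.1143, 0.016], 0.67), ([0.5024, -0.2066, -0.0018], 0.31)]
jar_blue [([0.5608, 0.2319, 0.0113], 0.84)]
cell_red [([0.5684, 0.2907, 0.0071], 0.55), ([0.5408, 0.1747, 0.0115], 0.24)]
cell_yellow [([0.5409, 0.1683, 0.0114], 0.56)]
cell_green [([0.5227, 0.1116, 0.0098], 0.82), ([0.5589, 0.229, 0.0138], 0.61)]
cell_blue [([0.5526, 0.2323, 0.0101], 0.78)]
rack [([0.505, -0.2048, -0.0032], 0.91)]
tray_end [([0.5157, 0.0647, 0.0082], 0.64)]
side ['pixels', 'fovy', 'cx', 'cy', 'extrinsics', 'shot'] 51.774663149749436 256.8267523633708 192.8566603166064 [[-0.758, -0.6521, -0.0148, 0.3836], [0.4104, -0.4945, 0.7662, -0.2469], [-0.507, 0.5747, 0.6424, -0.953], [0.0, 0.0, 0.0, 1.0]]
jar_red [([0.5776, 0.2895, 0.0137], 0.82)]
jar_yellow [([0.5441, 0.1704, 0.0133], 0.71)]
jar_green [([0.5265, 0.1126, 0.0108], 0.66)]
jar_blue [([0.5538, 0.2295, 0.0148], 0.92)]
cell_red [([0.5688, 0.2931, 0.0081], 0.7), ([0.5258, 0.1151, 0.0099], 0.51)]
cell_yellow [([0.546, 0.1698, 0.0066], 0.62)]
cell_green [([0.5233, 0.1067, 0.0074], 0.51)]
cell_blue [([0.5612, 0.23, 0.0077], 0.74)]
rack [([0.5033, -0.203, 0.0018], 0.76)]
tray_end [([0.5129, 0.0686, 0.0077], 0.44)]
```

View pics/top0.png

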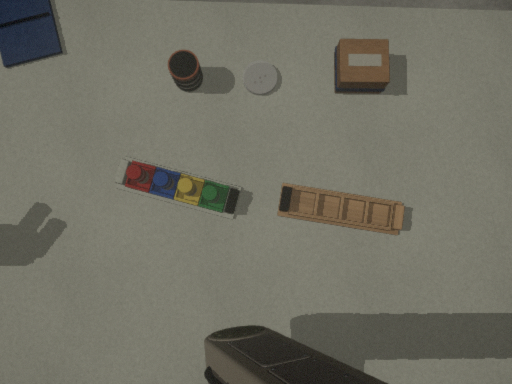

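View pics/side0.png

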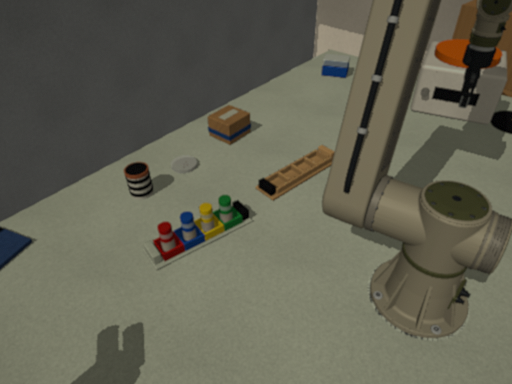

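The row of jars from the tray's black end (232,200) is green, yellow, blue, red. The rack's black end is at (286,198), facing the tray. So green goes to y=-93, yellow to -31, blue to +31 and red to +93. Next I refine the poses with silhouette fits.

```bash
cat > h.py <<'E'
from workcell import env
import cv2,numpy as np
from scipy.optimize import minimize
from scipy.spatial.transform import Rotation as R
def proj(p,P):
    c=P@p["extrinsics"][:3,:3].T+p["extrinsics"][:3,3]; f=192/np.tan(np.radians(p["fovy"]/2))
    return np.c_[p["cx"]+f*c[:,0]/-c[:,2], p["cy"]-f*c[:,1]/-c[:,2]]
def sil(p,parts,x,y,a):
    m=np.zeros((384*4,512*4),np.uint8); c,s=np.cos(a),np.sin(a)
    for Q in parts:
        W=np.c_[x+c*Q[:,0]-s*Q[:,1],y+s*Q[:,0]+c*Q[:,1],Q[:,2]]
        h=cv2.convexHull(((proj(p,W)+.5)*4).astype(np.float32)).round().astype(np.int32); cv2.fillPoly(m,[h],255)
    return cv2.resize(m,(512,384),interpolation=cv2.INTER_AREA)/255.
def box(x0,x1,y0,y1,z0,z1): return np.array([[x,y,z] for x in(x0,x1) for y in(y0,y1) for z in(z0,z1)])
t=np.linspace(0,2*np.pi,24)
def cyl(r,z0,z1): return np.vstack([np.c_[r*np.cos(t),r*np.sin(t),0*t+z] for z in(z0,z1)])
def fit(pm,parts,x0,yaw=False):
    k=np.array([.005,.005,.05])[:3 if yaw else 2]
    def cost(v):
        v=v*k; a=x0[2]+(v[2] if yaw else 0)
        return sum(np.abs(sil(p,parts,x0[0]+v[0],x0[1]+v[1],a)-m).sum()/m.sum() for p,m in pm)
    n=len(k); r=minimize(cost,np.zeros(n),method="Nelder-Mead",options=dict(initial_simplex=np.vstack([np.zeros(n),np.eye(n)]),xatol=.02,fatol=1e-4))
    return np.round(np.array(x0[:n])+r.x*k,4),round(r.fun,3)
def mask(t,p):
    r=env.regions_of(t,p); return r[0]["mask"].astype(float) if r else None
RACK=[box(-.042,.042,-.152,.152,0,.03),box(-.042,.042,.13,.152,0,.042),box(-.042,.042,-.152,-.13,0,.042)]
E
cat > m.py <<'E'
from h import *
P=[env.read_camera(n) for n in("top","side")]
J={"jar_red":(.572,.29,0),"jar_yellow":(.543,.172,0),"jar_green":(.528,.113,0),"jar_blue":(.557,.231,0)}
for p in P:
    m=mask("rack",p); print("rack",fit([(p,m)],RACK,(.504,-.204,-.16),True),m.sum())
    for j,x in J.items():
        m=mask(j,p)
        if m is None: print(j,None); continue
        print(j,fit([(p,m)],[cyl(.018,.034 if p is P[1] else .014,.094)],x),m.sum())
    for t in list(J)+["rack","tray_end","cell_red","cell_green"]:
        print(t,[(np.round(d["centre"],4).tolist(),round(d["confidence"],2)) for d in env.landmark_of(t,p)[:1]])
E
python3 m.py
```

```text
rack (array([ 0.5049, -0.2003, -0.1335]), np.float64(0.047)) 4278.0
jar_red (array([0.5739, 0.2921]), np.float64(0.045)) 337.0
jar_yellow (array([0.545 , 0.1726]), np.float64(0.1)) 256.0
jar_green (array([0.5295, 0.116 ]), np.float64(0.061)) 257.0
jar_blue (array([0.5462, 0.1719]), np.float64(0.088)) 263.0
jar_red []
jar_yellow [([0.5423, 0.1708, 0.0126], 0.56)]
jar_green [([0.5321, 0.116, 0.0145], 0.7)]
jar_blue []
rack [([0.5018, -0.2052, -0.0008], 0.79)]
tray_end [([0.5151, 0.0624, 0.0067], 0.8)]
cell_red [([0.5674, 0.2898, 0.0087], 0.72)]
cell_green [([0.5198, 0.1089, 0.0101], 0.93)]
rack (array([ 0.5035, -0.2067, -0.1224]), np.float64(0.132)) 1835.0
jar_red (array([0.5675, 0.2922]), np.float64(0.117)) 351.0
jar_yellow (array([0.5377, 0.176 ]), np.float64(0.124)) 326.0
jar_green (array([0.5266, 0.1152]), np.float64(0.13)) 298.0
jar_blue (array([0.552, 0.231]), np.float64(0.164)) 345.0
jar_red [([0.578, 0.29, 0.0144], 0.75)]
jar_yellow [([0.5426, 0.1715, 0.0116], 0.91)]
jar_green [([0.5301, 0.1124, 0.0071], 0.75)]
jar_blue [([0.5533, 0.2304, 0.0161], 0.58)]
rack [([0.5011, -0.2007, 0.0017], 0.65)]
tray_end [([0.5164, 0.0674, 0.0073], 0.47)]
cell_red [([0.5708, 0.2922, 0.0106], 0.57)]
cell_green [([0.526, 0.1102, 0.0062], 0.75)]
```

```bash
cat > g.py <<'E'
# usage: g.py x y z yawdeg(of tool y axis) -> shift mm, turn (10deg units) from the current pose
from h import *
import sys
def go(x,y,z,yd):
    s=env.get_state(); q=s["orientation"]; A=R.from_quat([q[1],q[2],q[3],q[0]]); a=np.radians(yd)
    Y=np.array([np.cos(a),np.sin(a),0]); Z=np.array([0,0,-1.]); B=R.from_matrix(np.c_[np.cross(Y,Z),Y,Z])
    print("shift",np.round(A.inv().apply(np.array([x,y,z])-s["tcp_pos"])*1000,1),"turn",np.round(np.degrees((A.inv()*B).as_rotvec())/10,2),"q",np.round(s["joint_pos"],2),"tcp",np.round(s["tcp_pos"],4),"gap",round(s["finger_gap"],4),"t",s["clock"])
if __name__=="__main__": go(*map(float,sys.argv[1:5]))
E
python3 g.py .529 .114 .18 -14
```

```text
shift [ 539.9 -537.5   51.2] turn [ 0.    0.   -5.99] q [-1.43  0.31  0.05  1.3  -0.    1.43] tcp [ 0.1599 -0.5524  0.2313] gap 0.0854 t 2.5
```

Call:
move_arm(
  targets=[
    [[42, -42, 0], [0, 0, -0.5], -1],
    [[84, -84, 0], [0, 0, -1.0], -1],
    [[126, -126, 0], [0, 0, -1.5], -1],
    [[168, -168, 0], [0, 0, -2.0], -1],
    [[210, -210, 0], [0, 0, -2.5], -1],
  ],
  squeeze=30,
)

```text
clock: 3.12
tcp_pos: [0.3039, -0.2907, 0.2315]
orientation: [0.001, 0.936, 0.352, 0.0]
wrist_force: [1.6, -0.1, 0.3]
finger_gap: 0.0855
grip_force: 0.0
```

```bash
python3 g.py .529 .114 .18 -14
```

```text
shift [ 436.2 -155.7   51.4] turn [ 0.01  0.   -3.47] q [-0.95  0.01 -0.32  1.24  0.    1.47] tcp [ 0.3039 -0.2907  0.2315] gap 0.0855 t 3.125
```

Call:
move_arm(
  targets=[
    [[56, -20, 0], [0, 0, -0.7], -1],
    [[112, -40, 0], [0, 0, -1.4], -1],
    [[168, -60, 0], [0, 0, -2.1], -1],
    [[224, -80, 0], [0, 0, -2.8], -1],
    [[280, -100, 0], [0, 0, -3.47], -1],
  ],
)

```text
clock: 3.75
tcp_pos: [0.4491, -0.0309, 0.2317]
orientation: [0.001, 0.788, 0.616, 0.0]
wrist_force: [1.4, -1.1, 0.6]
finger_gap: 0.0856
grip_force: 0.0
```

```bash
python3 g.py .529 .114 .15 -14
```

```text
shift [159.9  42.5  81.7] turn [0.01 0.   0.01] q [-0.25  0.07 -0.25  1.24 -0.    1.57] tcp [ 0.4491 -0.0309  0.2317] gap 0.0856 t 3.75
```

Call:
move_arm(
  targets=[
    [[55, 15, 10], [0, 0, 0], -1],
    [[110, 30, 20], [0, 0, 0], -1],
    [[160, 42.5, 40], [0, 0, 0], -1],
    [[160, 42.5, 82], [0, 0, 0], -1],
    [[160, 42.5, 82], [0, 0, 0], -1],
  ],
)

```text
clock: 4.38
tcp_pos: [0.5258, 0.1125, 0.1462]
orientation: [-0.002, 0.788, 0.615, -0.003]
wrist_force: [-0.4, 0.2, -0.4]
finger_gap: 0.0854
grip_force: 0.0
```

```bash
sed -i 's/, "cell_green"\]/]/' m.py; python3 m.py; python3 g.py .529 .114 .048 -14; python3 - <<'E'
from h import *
for n in("side","top"):
    p=env.read_camera(n); im=cv2.resize(p["pixels"][100:300,100:420 if n=="side" else 440,::-1].copy(),None,fx=2,fy=2); cv2.imwrite(f"pics/{n}1.png",im)
E
```

```text
rack (array([ 0.5052, -0.2001, -0.128 ]), np.float64(0.067)) 4180.0
jar_red None
jar_yellow None
jar_green None
jar_blue None
jar_red []
jar_yellow []
jar_green [([0.527, 0.1154, 0.0143], 0.62)]
jar_blue []
rack [([0.503, -0.2044, -0.0046], 0.9)]
tray_end [([0.5157, 0.0656, 0.0082], 0.81)]
cell_red []
cell_green [([0.522, 0.1107, 0.0105], 0.77)]
rack (array([ 0.5045, -0.2072, -0.119 ]), np.float64(0.116)) 1864.0
jar_red (array([0.566 , 0.2933]), np.float64(0.152)) 376.0
jar_yellow (array([0.5378, 0.1753]), np.float64(0.136)) 345.0
jar_green (array([0.5241, 0.1154]), np.float64(0.113)) 324.0
jar_blue (array([0.5527, 0.2303]), np.float64(0.102)) 332.0
jar_red [([0.5767, 0.2903, 0.0177], 0.9)]
jar_yellow [([0.5426, 0.1714, 0.0108], 0.59)]
jar_green [([0.5257, 0.1139, 0.0114], 0.53)]
jar_blue [([0.5545, 0.2284, 0.0134], 0.83)]
rack [([0.5037, -0.2046, 0.0012], 0.72)]
tray_end [([0.5757, 0.2928, 0.0121], 0.59)]
cell_red [([0.5695, 0.2956, 0.0101], 0.56)]
cell_green [([0.5159, 0.0672, 0.0082], 0.68)]
shift [ 2.000e+00 -1.000e-01  1.013e+02] turn [ 0.    0.   -0.02] q [ 0.06  0.29 -0.2   1.09 -0.    1.88] tcp [0.5286 0.112  0.1493] gap 0.0852 t 5.775
```

View pics/side1.png

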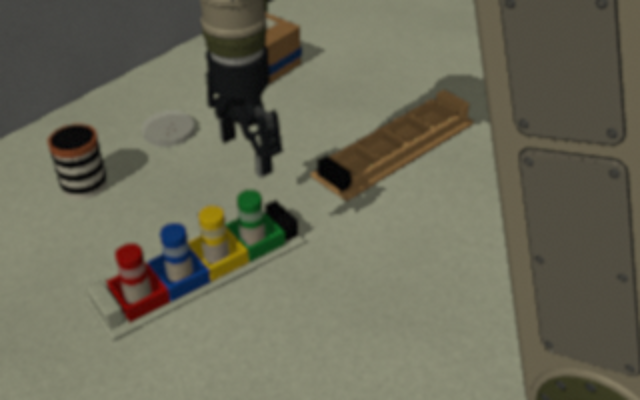

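The side view shows the open gripper above the green jar (crop 250,215), with clear space on both sides across the row. Next I descend and grip.

Call:
move_arm(
  targets=[
    [[2, 1, 45], [0, 0, 0], -1],
    [[2, 1, 85], [0, 0, 0], -1],
    [[2, 1, 101], [0, 0, 0], -1],
    [[2, 1, 101], [0, 0, 0], -1],
    [[2, 1, 101], [0, 0, 0], 0],
  ],
)

```text
clock: 6.5
tcp_pos: [0.5314, 0.1138, 0.0497]
orientation: [0.001, 0.789, 0.615, 0.001]
wrist_force: [0.1, -0.3, -0.2]
finger_gap: 0.0696
grip_force: 0.0
```

Call:
move_arm(
  targets=[
    [[0, 0, 0], [0, 0, 0], 1],
    [[0, 0, 0], [0, 0, 0], 1],
    [[0, 0, 0], [0, 0, 0], 1],
    [[0, 0, 0], [0, 0, 0], 1],
    [[0, 0, 0], [0, 0, 0], 1],
  ],
)

```text
clock: 7.12
tcp_pos: [0.5307, 0.1139, 0.0494]
orientation: [0.0, 0.789, 0.615, 0.001]
wrist_force: [-1.5, 0.1, 6.3]
finger_gap: 0.0352
grip_force: 33.3
```

Call:
move_arm(
  targets=[
    [[0, 0, -20], [0, 0, 0], 1],
    [[0, 0, -60], [0, 0, 0], 1],
    [[0, 0, -100], [0, 0, 0], 1],
    [[0, 0, -125], [0, 0, 0], 1],
    [[0, 0, -125], [0, 0, 0], 1],
  ],
)

```text
clock: 7.75
tcp_pos: [0.5316, 0.1138, 0.1752]
orientation: [0.001, 0.789, 0.615, 0.002]
wrist_force: [-0.0, -0.2, -1.8]
finger_gap: 0.0352
grip_force: 32.8
```

```bash
python3 g.py .492 -.295 .175 -7.4
```

```text
shift [-406.1   61.6   -0. ] turn [ 0.03 -0.01 -0.68] q [ 0.06  0.27 -0.15  1.14 -0.    1.88] tcp [0.5316 0.1138 0.1752] gap 0.0352 t 7.75
```

Call:
move_arm(
  targets=[
    [[-35, 5.3, 0], [0, 0, -0.1], 1],
    [[-90, 13.6, 0], [0, 0, -0.2], 1],
    [[-145, 22, 0], [0, 0, -0.3], 1],
    [[-200, 30.3, 0], [0, 0, -0.4], 1],
    [[-255, 38.7, 0], [0, 0, -0.5], 1],
  ],
)

```text
clock: 8.38
tcp_pos: [0.504, -0.1443, 0.1714]
orientation: [-0.001, 0.761, 0.649, -0.0]
wrist_force: [0.7, 0.6, -1.0]
finger_gap: 0.035
grip_force: 32.8
```

Call:
move_arm(
  targets=[
    [[-55, 5, 0], [0, 0, 0], 1],
    [[-110, 15, 0], [0, 0, -0.1], 1],
    [[-140, 18, 0], [0, 0, -0.2], 1],
    [[-150, 20, 0], [0, 0, -0.2], 1],
    [[-150, 20, 0], [0, 0, -0.2], 1],
  ],
)

```text
clock: 9.0
tcp_pos: [0.5005, -0.2939, 0.1719]
orientation: [-0.001, 0.75, 0.661, -0.0]
wrist_force: [0.1, -0.0, -1.1]
finger_gap: 0.0356
grip_force: 32.8
```

```bash
python3 g.py .492 -.295 .047 -7.4; python3 - <<'E'
from h import *
p=env.read_camera("side"); cv2.imwrite("pics/side2.png",cv2.resize(p["pixels"][100:300,100:420,::-1].copy(),None,fx=2,fy=2))
print(env.landmark_of("jar_green",p))
p=env.read_camera("top"); print(env.landmark_of("jar_green",p))
E
```

```text
shift [ -2.3  -8.1 124.9] turn [-0.01 -0.01  0.02] q [-0.67  0.35 -0.05  1.17  0.    1.03] tcp [ 0.5005 -0.2939  0.1719] gap 0.0356 t 9.0
[{'centre': [0.4992, -0.2932, 0.1356], 'confidence': 0.45}]
[{'centre': [0.504, -0.2891, 0.1381], 'confidence': 0.74}, {'centre': [0.5218, 0.1091, 0.0057], 'confidence': 0.22}]
```

View pics/side2.png

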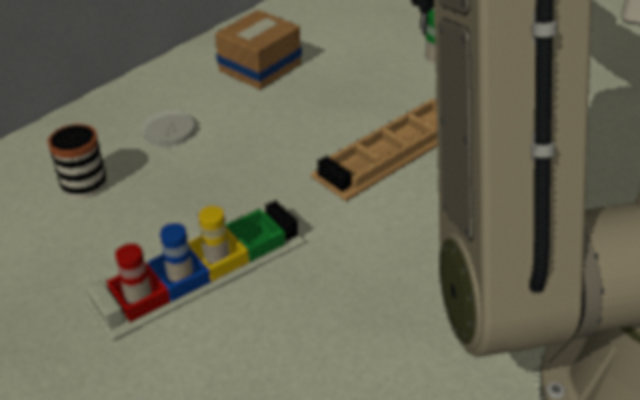

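The green jar is held upright and the green cell is empty. Next I lower it into the far pocket.

Call:
move_arm(
  targets=[
    [[-2, -8, 30], [0, 0, 0], 1],
    [[-2, -8, 70], [0, 0, 0], 1],
    [[-2, -8, 100], [0, 0, 0], 1],
    [[-2, -8, 117], [0, 0, 0], 1],
    [[-2, -8, 117], [0, 0, 0], 1],
  ],
)

```text
clock: 9.82
tcp_pos: [0.4921, -0.2934, 0.0551]
orientation: [-0.002, 0.749, 0.662, -0.0]
wrist_force: [-0.2, -0.2, -0.4]
finger_gap: 0.0353
grip_force: 32.8
```

```bash
python3 g.py .492 -.295 .046 -7.4; cat > look.py <<'E'
from h import *
import sys
for n in ("top","side"):
    p=env.read_camera(n)
    for t in sys.argv[2:]: print(n,t,[(np.round(d["centre"],4).tolist(),round(d["confidence"],2)) for d in env.landmark_of(t,p)[:2]])
    if n=="top": cv2.imwrite(f"pics/{sys.argv[1]}.png",cv2.resize(p["pixels"][150:250,260:420,::-1].copy(),None,fx=4,fy=4,interpolation=cv2.INTER_CUBIC))
E
python3 look.py t2 jar_green rack
```

```text
shift [-1.6  0.1  9.1] turn [-0.02 -0.01  0.03] q [-0.68  0.42 -0.25  0.91 -0.    1.02] tcp [ 0.4921 -0.2934  0.0551] gap 0.0353 t 9.825
top jar_green [([0.4902, -0.292, 0.0187], 0.56)]
top rack [([0.5024, -0.2061, -0.0016], 0.73)]
side jar_green [([0.4937, -0.2983, 0.0197], 0.54)]
side rack [([0.5027, -0.2009, 0.0023], 0.76)]
```

View pics/t2.png

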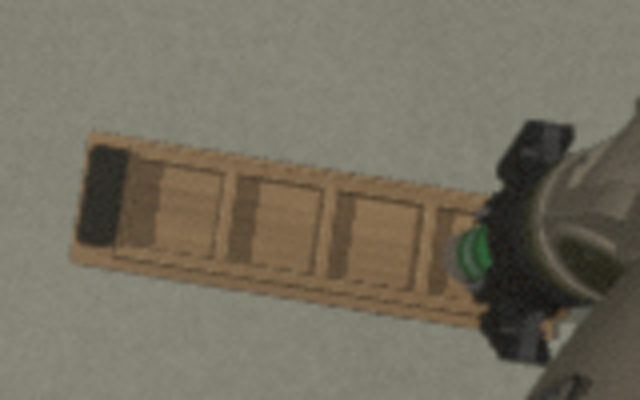

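The jar is inside the fourth pocket (crop 475,255) with no contact force. Next I lower the last 9 mm slowly and release.

Call:
move_arm(
  targets=[
    [[-1, 0, 4], [0, 0, 0], 1],
    [[-1, 0, 7], [0, 0, 0], 1],
    [[-1, 0, 9], [0, 0, 0], 1],
    [[-1, 0, 9], [0, 0, 0], 1],
    [[-1, 0, 9], [0, 0, 0], 1],
  ],
)

```text
clock: 10.75
tcp_pos: [0.4928, -0.2963, 0.0473]
orientation: [-0.0, 0.75, 0.662, -0.0]
wrist_force: [-0.2, 0.2, -1.6]
finger_gap: 0.035
grip_force: 32.8
```

Call:
move_arm(
  targets=[
    [[0, 0, 1], [0, 0, 0], 1],
    [[0, 0, 1.5], [0, 0, 0], 1],
    [[0, 0, 1.5], [0, 0, 0], 1],
  ],
)

```text
clock: 11.12
tcp_pos: [0.4928, -0.2962, 0.0458]
orientation: [-0.0, 0.75, 0.662, -0.0]
wrist_force: [-0.4, -0.1, -1.6]
finger_gap: 0.0353
grip_force: 32.8
```

Call:
move_arm(
  targets=[
    [[0, 0, 1], [0, 0, 0], 1],
    [[0, 0, 1], [0, 0, 0], 1],
  ],
)

```text
clock: 11.38
tcp_pos: [0.4929, -0.2964, 0.0454]
orientation: [0.0, 0.75, 0.662, -0.0]
wrist_force: [-1.0, 0.8, 4.3]
finger_gap: 0.035
grip_force: 33.1
```

Contact is felt, so I release.

Call:
move_arm(
  targets=[
    [[0, 0, 0], [0, 0, 0], 0.1],
    [[0, 0, 0], [0, 0, 0], -0.5],
    [[0, 0, 0], [0, 0, 0], -1],
    [[0, 0, 0], [0, 0, 0], -1],
    [[0, 0, 0], [0, 0, 0], -1],
  ],
)

```text
clock: 12.0
tcp_pos: [0.4928, -0.2963, 0.0447]
orientation: [0.0, 0.75, 0.662, -0.0]
wrist_force: [0.4, 0.3, 0.1]
finger_gap: 0.0855
grip_force: 0.0
```

Call:
move_arm(
  targets=[
    [[0, 0, -20], [0, 0, 0], -1],
    [[0, 0, -70], [0, 0, 0], -1],
    [[0, 0, -125], [0, 0, 0], -1],
    [[0, 0, -125], [0, 0, 0], -1],
  ],
)

```text
clock: 12.5
tcp_pos: [0.4954, -0.2983, 0.175]
orientation: [0.005, 0.75, 0.662, 0.001]
wrist_force: [0.7, -0.4, -0.0]
finger_gap: 0.0852
grip_force: 0.0
```

```bash
python3 g.py .543 .1725 .17 -14; python3 look.py t3 jar_green jar_yellow
```

```text
shift [473.1 -11.4   2.5] turn [0.05 0.03 0.68] q [-0.68  0.33 -0.07  1.16 -0.    1.01] tcp [ 0.4954 -0.2983  0.175 ] gap 0.0852 t 12.5
top jar_green [([0.494, -0.2931, 0.0111], 0.83)]
top jar_yellow [([0.5402, 0.1762, 0.0137], 0.64), ([0.5616, 0.2279, 0.0127], 0.64)]
side jar_green [([0.4914, -0.295, 0.0071], 0.51), ([0.5551, 0.2287, 0.0117], 0.15)]
side jar_yellow [([0.5428, 0.1683, 0.0143], 0.89)]
```

Call:
move_arm(
  targets=[
    [[50, -1, 0], [0, 0, 0.1], -1],
    [[108, -3, 0], [0, 0, 0.2], -1],
    [[166, -4, 0], [0, 0, 0.3], -1],
    [[224, -5, 0], [0, 0, 0.4], -1],
    [[282, -7, 0], [0, 0, 0.5], -1],
  ],
)

```text
clock: 13.42
tcp_pos: [0.5203, -0.0137, 0.1686]
orientation: [-0.001, 0.778, 0.628, -0.001]
wrist_force: [0.1, 0.3, -0.1]
finger_gap: 0.0855
grip_force: 0.0
```

Call:
move_arm(
  targets=[
    [[58, 0, 0], [0, 0, 0.1], -1],
    [[116, 2, 0], [0, 0, 0.18], -1],
    [[165, 4, 0], [0, 0, 0.18], -1],
    [[190, 5, 0], [0, 0, 0.18], -1],
    [[190, 5, 0], [0, 0, 0.18], -1],
  ],
)

```text
clock: 14.05
tcp_pos: [0.5653, 0.1708, 0.1681]
orientation: [-0.001, 0.787, 0.617, -0.001]
wrist_force: [0.3, -0.4, -0.2]
finger_gap: 0.0855
grip_force: 0.0
```

```bash
python3 g.py .5425 .1725 .049 -14
```

```text
shift [ -3.7 -22.3 119.2] turn [-0.01  0.01  0.02] q [ 0.16  0.37 -0.03  1.17 -0.    1.97] tcp [0.5653 0.1708 0.1681] gap 0.0855 t 14.05
```

Call:
move_arm(
  targets=[
    [[-3.5, -22, 5], [0, 0, 0], -1],
    [[-3.5, -22, 40], [0, 0, 0], -1],
    [[-3.5, -22, 80], [0, 0, 0], -1],
    [[-3.5, -22, 110], [0, 0, 0], -1],
    [[-3.5, -22, 119], [0, 0, 0], -1],
  ],
)

```text
clock: 14.68
tcp_pos: [0.5413, 0.1695, 0.0482]
orientation: [-0.001, 0.788, 0.615, -0.002]
wrist_force: [0.1, -0.3, 0.3]
finger_gap: 0.0852
grip_force: 0.0
```

Call:
move_arm(
  targets=[
    [[0, 0, 0], [0, 0, 0], -1],
    [[0, 0, 0], [0, 0, 0], 1],
    [[0, 0, 0], [0, 0, 0], 1],
    [[0, 0, 0], [0, 0, 0], 1],
    [[0, 0, 0], [0, 0, 0], 1],
  ],
)

```text
clock: 15.3
tcp_pos: [0.5442, 0.1712, 0.0517]
orientation: [0.0, 0.788, 0.616, 0.001]
wrist_force: [-0.6, -0.2, 4.8]
finger_gap: 0.0355
grip_force: 30.2
```

Call:
move_arm(
  targets=[
    [[0, 0, 0], [0, 0, 0], 1],
    [[0, 0, -20], [0, 0, 0], 1],
    [[0, 0, -70], [0, 0, 0], 1],
    [[0, 0, -120], [0, 0, 0], 1],
    [[0, 0, -120], [0, 0, 0], 1],
  ],
)

```text
clock: 15.92
tcp_pos: [0.5464, 0.1716, 0.175]
orientation: [0.002, 0.788, 0.616, 0.003]
wrist_force: [0.8, -1.2, -1.8]
finger_gap: 0.0353
grip_force: 30.4
```

```bash
python3 g.py .5 -.234 .17 -7.4
```

```text
shift [-404.8   52.7    4.2] turn [ 0.04 -0.02 -0.65] q [ 0.16  0.32 -0.08  1.16 -0.    1.98] tcp [0.5464 0.1716 0.175 ] gap 0.0353 t 15.925
```

Call:
move_arm(
  targets=[
    [[-35, 4.5, 0], [0, 0, -0.1], 1],
    [[-90, 11.7, 0], [0, 0, -0.2], 1],
    [[-145, 19, 0], [0, 0, -0.3], 1],
    [[-200, 26, 0], [0, 0, -0.4], 1],
    [[-255, 33, 0], [0, 0, -0.5], 1],
  ],
)

```text
clock: 16.55
tcp_pos: [0.5129, -0.0857, 0.1692]
orientation: [-0.001, 0.76, 0.65, -0.001]
wrist_force: [0.7, 0.1, -1.8]
finger_gap: 0.0353
grip_force: 30.4
```

Call:
move_arm(
  targets=[
    [[-55, 4, 0], [0, 0, -0.1], 1],
    [[-110, 8, 0], [0, 0, -0.15], 1],
    [[-140, 10, 0], [0, 0, -0.15], 1],
    [[-150, 11, 0], [0, 0, -0.15], 1],
    [[-150, 11, 0], [0, 0, -0.15], 1],
  ],
)

```text
clock: 17.18
tcp_pos: [0.5012, -0.234, 0.1697]
orientation: [-0.001, 0.752, 0.659, -0.0]
wrist_force: [0.2, 0.0, -0.9]
finger_gap: 0.0354
grip_force: 30.3
```

```bash
python3 g.py .5 -.234 .055 -7.4;python3 look.py t4 jar_yellow rack
```

```text
shift [ -0.3  -1.  114.7] turn [-0.01 -0.01 -0.01] q [-0.58  0.3  -0.13  1.15  0.    1.12] tcp [ 0.5012 -0.234   0.1697] gap 0.0354 t 17.175
top jar_yellow [([0.5005, -0.2301, 0.1299], 0.46)]
top rack [([0.5028, -0.205, -0.0008], 0.98)]
side jar_yellow [([0.5, -0.2339, 0.1308], 0.7)]
side rack [([0.5065, -0.206, 0.0019], 0.92), ([0.5455, 0.1705, 0.0064], 0.29)]
```

Call:
move_arm(
  targets=[
    [[0, -1, 30], [0, 0, 0], 1],
    [[0, -1, 70], [0, 0, 0], 1],
    [[0, -1, 100], [0, 0, 0], 1],
    [[0, -1, 114], [0, 0, 0], 1],
    [[0, -1, 114], [0, 0, 0], 1],
  ],
)

```text
clock: 18.1
tcp_pos: [0.5004, -0.2335, 0.0563]
orientation: [-0.001, 0.751, 0.66, -0.0]
wrist_force: [-0.2, 0.3, -0.9]
finger_gap: 0.0351
grip_force: 30.4
```

Call:
move_arm(
  targets=[
    [[0, 0, 3], [0, 0, 0], 1],
    [[0, 0, 5], [0, 0, 0], 1],
    [[0, 0, 5], [0, 0, 0], 1],
  ],
)

```text
clock: 18.48
tcp_pos: [0.501, -0.2344, 0.0523]
orientation: [0.0, 0.752, 0.66, 0.0]
wrist_force: [-0.5, 0.3, -1.3]
finger_gap: 0.035
grip_force: 30.4
```

Call:
move_arm(
  targets=[
    [[0, 0, 1], [0, 0, 0], 1],
    [[0, 0, 1.5], [0, 0, 0], 1],
    [[0, 0, 1.5], [0, 0, 0], 1],
  ],
)

```text
clock: 18.85
tcp_pos: [0.5007, -0.2342, 0.0503]
orientation: [0.0, 0.752, 0.66, -0.0]
wrist_force: [-0.3, -0.3, -1.5]
finger_gap: 0.0352
grip_force: 30.4
```

Call:
move_arm(
  targets=[
    [[0, 0, 1], [0, 0, 0], 1],
    [[0, 0, 1.5], [0, 0, 0], 1],
    [[0, 0, 1.5], [0, 0, 0], 1],
  ],
)

```text
clock: 19.23
tcp_pos: [0.5007, -0.2341, 0.0487]
orientation: [-0.0, 0.752, 0.66, -0.0]
wrist_force: [0.6, 0.1, -1.3]
finger_gap: 0.0355
grip_force: 30.4
```

Call:
move_arm(
  targets=[
    [[0, 0, 1], [0, 0, 0], 1],
    [[0, 0, 1], [0, 0, 0], 1],
  ],
)

```text
clock: 19.48
tcp_pos: [0.5008, -0.2342, 0.0478]
orientation: [0.0, 0.752, 0.66, -0.0]
wrist_force: [0.1, -0.5, -2.2]
finger_gap: 0.035
grip_force: 30.5
```

Call:
move_arm(
  targets=[
    [[0, 0, 1], [0, 0, 0], 1],
    [[0, 0, 1], [0, 0, 0], 1],
  ],
)

```text
clock: 19.73
tcp_pos: [0.5008, -0.2343, 0.0477]
orientation: [0.0, 0.752, 0.66, -0.0]
wrist_force: [-2.4, 0.6, 5.2]
finger_gap: 0.0356
grip_force: 31.1
```

Contact again, so I release and retreat.

Call:
move_arm(
  targets=[
    [[0, 0, 0], [0, 0, 0], 0.1],
    [[0, 0, 0], [0, 0, 0], -0.5],
    [[0, 0, 0], [0, 0, 0], -1],
    [[0, 0, 0], [0, 0, 0], -1],
    [[0, 0, 0], [0, 0, 0], -1],
  ],
)

```text
clock: 20.35
tcp_pos: [0.5007, -0.2342, 0.0467]
orientation: [-0.0, 0.752, 0.66, -0.0]
wrist_force: [-0.1, -0.6, 0.5]
finger_gap: 0.0854
grip_force: 0.0
```

Call:
move_arm(
  targets=[
    [[0, 0, -20], [0, 0, 0], -1],
    [[0, 0, -70], [0, 0, 0], -1],
    [[0, 0, -122], [0, 0, 0], -1],
    [[0, 0, -122], [0, 0, 0], -1],
  ],
)

```text
clock: 20.85
tcp_pos: [0.5034, -0.2358, 0.1736]
orientation: [0.004, 0.752, 0.66, 0.001]
wrist_force: [0.1, 0.9, -0.2]
finger_gap: 0.0853
grip_force: 0.0
```

```bash
python3 g.py .5555 .231 .17 -14; python3 look.py t5 jar_green jar_yellow jar_blue
```

```text
shift [469.7  -8.8   1.6] turn [0.05 0.02 0.66] q [-0.58  0.29 -0.13  1.14 -0.    1.12] tcp [ 0.5034 -0.2358  0.1736] gap 0.0853 t 20.85
top jar_green [([0.5172, 0.0653, 0.0076], 0.64)]
top jar_yellow [([0.4998, -0.2315, 0.009], 0.58)]
top jar_blue [([0.5627, 0.2279, 0.0146], 0.82)]
side jar_green [([0.4885, -0.3005, 0.0072], 0.7)]
side jar_yellow [([0.502, -0.2347, 0.0111], 0.51)]
side jar_blue [([0.5522, 0.2314, 0.0159], 0.89)]
```

Call:
move_arm(
  targets=[
    [[50, -1, 0], [0, 0, 0.1], -1],
    [[108, -2, 0], [0, 0, 0.2], -1],
    [[166, -4, 0], [0, 0, 0.3], -1],
    [[224, -5, 0], [0, 0, 0.4], -1],
    [[282, -6, 0], [0, 0, 0.5], -1],
  ],
)

```text
clock: 21.88
tcp_pos: [0.5311, 0.048, 0.1682]
orientation: [-0.0, 0.78, 0.626, -0.0]
wrist_force: [0.4, 0.1, -0.5]
finger_gap: 0.0854
grip_force: 0.0
```

Call:
move_arm(
  targets=[
    [[58, -6, 0], [0, 0, 0.1], -1],
    [[116, -12, 0], [0, 0, 0.16], -1],
    [[165, -17, 0], [0, 0, 0.16], -1],
    [[187, -19, 0], [0, 0, 0.16], -1],
    [[187, -19, 0], [0, 0, 0.16], -1],
  ],
)

```text
clock: 22.5
tcp_pos: [0.5528, 0.2338, 0.168]
orientation: [-0.0, 0.788, 0.616, -0.001]
wrist_force: [0.1, 0.4, 0.3]
finger_gap: 0.0855
grip_force: 0.0
```

```bash
python3 g.py .556 .2305 .049 -14
```

```text
shift [ -2.4   4.  119. ] turn [-0.    0.01  0.01] q [ 0.27  0.39 -0.    1.18 -0.    2.08] tcp [0.5528 0.2338 0.168 ] gap 0.0855 t 22.5
```

Call:
move_arm(
  targets=[
    [[-2.5, 4, 15], [0, 0, 0], -1],
    [[-2.5, 4, 55], [0, 0, 0], -1],
    [[-2.5, 4, 90], [0, 0, 0], -1],
    [[-2.5, 4, 112], [0, 0, 0], -1],
    [[-2.5, 4, 119], [0, 0, 0], -1],
  ],
)

```text
clock: 23.12
tcp_pos: [0.555, 0.2271, 0.0473]
orientation: [-0.001, 0.789, 0.614, -0.002]
wrist_force: [-0.4, -0.3, 0.6]
finger_gap: 0.0852
grip_force: 0.0
```

Call:
move_arm(
  targets=[
    [[0, 0, 0], [0, 0, 0], -1],
    [[0, 0, 0], [0, 0, 0], 1],
    [[0, 0, 0], [0, 0, 0], 1],
    [[0, 0, 0], [0, 0, 0], 1],
    [[0, 0, 0], [0, 0, 0], 1],
  ],
)

```text
clock: 23.75
tcp_pos: [0.557, 0.2297, 0.0506]
orientation: [0.0, 0.788, 0.615, 0.001]
wrist_force: [0.1, -0.1, 5.4]
finger_gap: 0.0353
grip_force: 30.1
```

Call:
move_arm(
  targets=[
    [[0, 0, 0], [0, 0, 0], 1],
    [[0, 0, -20], [0, 0, 0], 1],
    [[0, 0, -70], [0, 0, 0], 1],
    [[0, 0, -120], [0, 0, 0], 1],
    [[0, 0, -120], [0, 0, 0], 1],
  ],
)

```text
clock: 24.38
tcp_pos: [0.5589, 0.2304, 0.174]
orientation: [0.002, 0.788, 0.615, 0.004]
wrist_force: [-0.5, -0.4, -1.9]
finger_gap: 0.0348
grip_force: 30.6
```

```bash
python3 g.py .508 -.1725 .17 -7.4
```

```text
shift [-403.2   48.3    2.9] turn [ 0.04 -0.02 -0.66] q [ 0.26  0.38  0.01  1.19 -0.    2.07] tcp [0.5589 0.2304 0.174 ] gap 0.0348 t 24.375
```

Call:
move_arm(
  targets=[
    [[-35, 4.2, 0], [0, 0, -0.1], 1],
    [[-90, 11, 0], [0, 0, -0.2], 1],
    [[-145, 17.5, 0], [0, 0, -0.3], 1],
    [[-200, 24, 0], [0, 0, -0.4], 1],
    [[-255, 31, 0], [0, 0, -0.5], 1],
  ],
)

```text
clock: 25.0
tcp_pos: [0.5231, -0.0267, 0.168]
orientation: [-0.001, 0.76, 0.649, -0.001]
wrist_force: [0.5, -0.3, -1.2]
finger_gap: 0.0353
grip_force: 30.5
```

Call:
move_arm(
  targets=[
    [[-55, 2, 0], [0, 0, -0.1], 1],
    [[-110, 3, 0], [0, 0, -0.15], 1],
    [[-140, 4.5, 0], [0, 0, -0.15], 1],
    [[-149, 4.5, 0], [0, 0, -0.15], 1],
    [[-149, 4.5, 0], [0, 0, -0.15], 1],
  ],
)

```text
clock: 25.62
tcp_pos: [0.5049, -0.1728, 0.1687]
orientation: [-0.001, 0.752, 0.659, -0.0]
wrist_force: [0.4, 0.8, -1.5]
finger_gap: 0.0354
grip_force: 30.5
```

```bash
python3 g.py .508 -.1725 .051 -7.4;python3 look.py t6 jar_blue jar_yellow rack
```

```text
shift [  0.6   3.3 117.6] turn [-0.01 -0.01 -0.02] q [-0.48  0.26 -0.18  1.13  0.    1.22] tcp [ 0.5049 -0.1728  0.1687] gap 0.0354 t 25.625
top jar_blue [([0.5081, -0.1749, 0.1317], 0.63)]
top jar_yellow []
top rack [([0.5039, -0.2043, -0.0006], 0.6)]
side jar_blue [([0.5055, -0.1717, 0.1323], 0.67)]
side jar_yellow [([0.5028, -0.2328, 0.0083], 0.79)]
side rack [([0.5052, -0.2016, 0.0022], 0.58)]
```

Call:
move_arm(
  targets=[
    [[0.5, 3, 30], [0, 0, 0], 1],
    [[0.5, 3, 70], [0, 0, 0], 1],
    [[0.5, 3, 100], [0, 0, 0], 1],
    [[0.5, 3, 115], [0, 0, 0], 1],
    [[0.5, 3, 117], [0, 0, 0], 1],
  ],
)

```text
clock: 26.65
tcp_pos: [0.5082, -0.1727, 0.0522]
orientation: [-0.001, 0.752, 0.659, -0.0]
wrist_force: [0.3, -0.2, -1.4]
finger_gap: 0.0354
grip_force: 30.5
```

Call:
move_arm(
  targets=[
    [[0, 0, 0], [0, 0, 0], 1],
    [[0, 0, 1], [0, 0, 0], 1],
    [[0, 0, 1], [0, 0, 0], 1],
  ],
)

```text
clock: 27.02
tcp_pos: [0.5091, -0.1734, 0.0526]
orientation: [0.001, 0.752, 0.659, 0.0]
wrist_force: [0.7, -0.3, -1.7]
finger_gap: 0.0353
grip_force: 30.5
```

Call:
move_arm(
  targets=[
    [[0, 0, 1], [0, 0, 0], 1],
    [[0, 0, 1], [0, 0, 0], 1],
  ],
)

```text
clock: 27.28
tcp_pos: [0.5086, -0.1731, 0.0508]
orientation: [0.0, 0.752, 0.659, -0.0]
wrist_force: [0.9, 0.2, -1.6]
finger_gap: 0.0357
grip_force: 30.5
```

Call:
move_arm(
  targets=[
    [[0, 0, 1], [0, 0, 0], 1],
    [[0, 0, 2], [0, 0, 0], 1],
    [[0, 0, 2], [0, 0, 0], 1],
  ],
)

```text
clock: 27.65
tcp_pos: [0.5085, -0.1731, 0.0486]
orientation: [-0.0, 0.752, 0.659, -0.0]
wrist_force: [0.3, 0.4, -1.8]
finger_gap: 0.0349
grip_force: 30.5
```

Call:
move_arm(
  targets=[
    [[0, 0, 1], [0, 0, 0], 1],
    [[0, 0, 1], [0, 0, 0], 1],
  ],
)

```text
clock: 27.9
tcp_pos: [0.5085, -0.1731, 0.0477]
orientation: [-0.0, 0.752, 0.659, -0.0]
wrist_force: [-0.2, -0.2, -1.4]
finger_gap: 0.0353
grip_force: 30.5
```

Call:
move_arm(
  targets=[
    [[0, 0, 1], [0, 0, 0], 1],
    [[0, 0, 1], [0, 0, 0], 1],
  ],
)

```text
clock: 28.15
tcp_pos: [0.5086, -0.1731, 0.0467]
orientation: [-0.0, 0.752, 0.659, -0.0]
wrist_force: [0.1, 0.7, -2.0]
finger_gap: 0.0351
grip_force: 30.5
```

Call:
move_arm(
  targets=[
    [[0, 0, 1], [0, 0, 0], 1],
    [[0, 0, 1], [0, 0, 0], 1],
  ],
)

```text
clock: 28.4
tcp_pos: [0.5087, -0.1732, 0.0466]
orientation: [0.0, 0.752, 0.659, 0.0]
wrist_force: [-1.8, 0.9, 4.0]
finger_gap: 0.0353
grip_force: 30.8
```

Call:
move_arm(
  targets=[
    [[0, 0, 0], [0, 0, 0], 0.1],
    [[0, 0, 0], [0, 0, 0], -0.5],
    [[0, 0, 0], [0, 0, 0], -1],
    [[0, 0, 0], [0, 0, 0], -1],
    [[0, 0, 0], [0, 0, 0], -1],
  ],
)

```text
clock: 29.02
tcp_pos: [0.5086, -0.1731, 0.0457]
orientation: [-0.0, 0.752, 0.659, -0.0]
wrist_force: [-0.2, 0.9, 0.1]
finger_gap: 0.0852
grip_force: 0.0
```

Call:
move_arm(
  targets=[
    [[0, 0, -20], [0, 0, 0], -1],
    [[0, 0, -70], [0, 0, 0], -1],
    [[0, 0, -124], [0, 0, 0], -1],
    [[0, 0, -124], [0, 0, 0], -1],
  ],
)

```text
clock: 29.52
tcp_pos: [0.5115, -0.1746, 0.1746]
orientation: [0.004, 0.752, 0.659, 0.002]
wrist_force: [-0.9, -0.4, -0.9]
finger_gap: 0.0852
grip_force: 0.0
```

```bash
python3 g.py .572 .2915 .17 -14; python3 look.py t7 jar_red jar_yellow jar_blue
```

```text
shift [470.   -1.3   3.1] turn [0.05 0.02 0.65] q [-0.48  0.26 -0.16  1.14 -0.    1.23] tcp [ 0.5115 -0.1746  0.1746] gap 0.0852 t 29.525
top jar_red [([0.5729, 0.2896, 0.0145], 0.6)]
top jar_yellow []
top jar_blue [([0.5111, -0.1737, 0.0102], 0.65)]
side jar_red [([0.5735, 0.289, 0.0132], 0.88)]
side jar_yellow [([0.4999, -0.2357, 0.009], 0.66)]
side jar_blue [([0.5066, -0.1736, 0.0084], 0.8)]
```

Call:
move_arm(
  targets=[
    [[50, 0, 0], [0, 0, 0.1], -1],
    [[108, 0, 0], [0, 0, 0.2], -1],
    [[166, 0, 0], [0, 0, 0.3], -1],
    [[224, 0, 0], [0, 0, 0.4], -1],
    [[282, 0, 0], [0, 0, 0.5], -1],
  ],
)

```text
clock: 30.55
tcp_pos: [0.5455, 0.1082, 0.1692]
orientation: [-0.0, 0.78, 0.625, -0.0]
wrist_force: [1.0, -0.9, 0.0]
finger_gap: 0.0858
grip_force: 0.0
```

Call:
move_arm(
  targets=[
    [[58, -5, 0], [0, 0, 0.1], -1],
    [[116, -10, 0], [0, 0, 0.15], -1],
    [[165, -15, 0], [0, 0, 0.15], -1],
    [[187, -17, 0], [0, 0, 0.15], -1],
    [[187, -17, 0], [0, 0, 0.15], -1],
  ],
)

```text
clock: 31.18
tcp_pos: [0.5693, 0.2936, 0.1687]
orientation: [-0.0, 0.788, 0.616, -0.001]
wrist_force: [-0.0, -1.1, 0.9]
finger_gap: 0.0856
grip_force: 0.0
```

```bash
python3 g.py .573 .291 .048 -14
```

```text
shift [ -1.5   4.3 120.7] turn [-0.01  0.01  0.01] q [ 0.35  0.46  0.12  1.22 -0.    2.17] tcp [0.5693 0.2936 0.1687] gap 0.0856 t 31.175
```

Call:
move_arm(
  targets=[
    [[-1.5, 4, 15], [0, 0, 0], -1],
    [[-1.5, 4, 55], [0, 0, 0], -1],
    [[-1.5, 4, 90], [0, 0, 0], -1],
    [[-1.5, 4, 113], [0, 0, 0], -1],
    [[-1.5, 4, 119], [0, 0, 0], -1],
  ],
)

```text
clock: 31.8
tcp_pos: [0.5718, 0.2876, 0.0481]
orientation: [-0.001, 0.789, 0.614, -0.002]
wrist_force: [0.7, 0.1, 0.8]
finger_gap: 0.0857
grip_force: 0.0
```

Call:
move_arm(
  targets=[
    [[0, 0, 0], [0, 0, 0], -1],
    [[0, 0, 0], [0, 0, 0], 1],
    [[0, 0, 0], [0, 0, 0], 1],
    [[0, 0, 0], [0, 0, 0], 1],
    [[0, 0, 0], [0, 0, 0], 1],
  ],
)

```text
clock: 32.42
tcp_pos: [0.5735, 0.2906, 0.0516]
orientation: [0.0, 0.788, 0.615, 0.001]
wrist_force: [-1.2, 0.1, 4.7]
finger_gap: 0.0351
grip_force: 32.3
```

Call:
move_arm(
  targets=[
    [[0, 0, 0], [0, 0, 0], 1],
    [[0, 0, -20], [0, 0, 0], 1],
    [[0, 0, -70], [0, 0, 0], 1],
    [[0, 0, -120], [0, 0, 0], 1],
    [[0, 0, -120], [0, 0, 0], 1],
  ],
)

```text
clock: 33.05
tcp_pos: [0.5759, 0.2912, 0.1754]
orientation: [0.001, 0.788, 0.615, 0.004]
wrist_force: [-0.5, -0.4, -2.5]
finger_gap: 0.0353
grip_force: 31.9
```

```bash
python3 g.py .516 -.111 .17 -7.4
```

```text
shift [-404.8   39.5    3.9] turn [ 0.04 -0.02 -0.66] q [ 0.34  0.46  0.13  1.23 -0.    2.16] tcp [0.5759 0.2912 0.1754] gap 0.0353 t 33.05
```

Call:
move_arm(
  targets=[
    [[-35, 3.5, 0], [0, 0, -0.1], 1],
    [[-90, 9, 0], [0, 0, -0.2], 1],
    [[-145, 14, 0], [0, 0, -0.3], 1],
    [[-200, 20, 0], [0, 0, -0.4], 1],
    [[-255, 25, 0], [0, 0, -0.5], 1],
  ],
)

```text
clock: 33.67
tcp_pos: [0.5342, 0.0352, 0.169]
orientation: [-0.001, 0.76, 0.649, -0.001]
wrist_force: [1.1, -0.3, -1.0]
finger_gap: 0.0351
grip_force: 31.8
```

Call:
move_arm(
  targets=[
    [[-55, 1, 0], [0, 0, -0.1], 1],
    [[-110, 1, 0], [0, 0, -0.15], 1],
    [[-140, 1.5, 0], [0, 0, -0.15], 1],
    [[-151, 1.5, 0], [0, 0, -0.15], 1],
    [[-151, 1.5, 0], [0, 0, -0.15], 1],
  ],
)

```text
clock: 34.3
tcp_pos: [0.5127, -0.1125, 0.1698]
orientation: [-0.001, 0.752, 0.659, -0.0]
wrist_force: [1.0, 0.8, -1.2]
finger_gap: 0.0352
grip_force: 31.8
```

```bash
python3 g.py .516 -.111 .05 -7.4;python3 look.py t8 jar_red jar_blue rack
```

```text
shift [  1.8   3.2 119.8] turn [-0.01 -0.   -0.02] q [-0.37  0.25 -0.2   1.13  0.    1.33] tcp [ 0.5127 -0.1125  0.1698] gap 0.0352 t 34.3
top jar_red []
top jar_blue []
top rack []
side jar_red [([0.5158, -0.1146, 0.1313], 0.71)]
side jar_blue [([0.5056, -0.1725, 0.0107], 0.61)]
side rack [([0.5064, -0.1757, 0.0116], 0.69), ([0.5023, -0.2019, 0.0019], 0.68)]
```

View pics/t8.png

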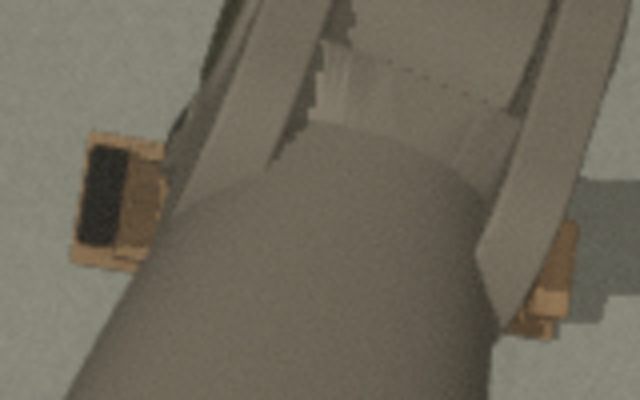

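The arm hides the rack in the top view, where only the black end (crop 102,195) shows. The side view reports the jar where it should be, so I descend.

Call:
move_arm(
  targets=[
    [[2, 3, 30], [0, 0, 0], 1],
    [[2, 3, 70], [0, 0, 0], 1],
    [[2, 3, 100], [0, 0, 0], 1],
    [[2, 3, 116], [0, 0, 0], 1],
    [[2, 3, 118], [0, 0, 0], 1],
  ],
)

```text
clock: 35.33
tcp_pos: [0.516, -0.1106, 0.0521]
orientation: [-0.001, 0.752, 0.659, -0.0]
wrist_force: [-0.1, 0.1, -1.0]
finger_gap: 0.0355
grip_force: 31.8
```

Call:
move_arm(
  targets=[
    [[0, 0, 1], [0, 0, 0], 1],
    [[0, 0, 2], [0, 0, 0], 1],
    [[0, 0, 2], [0, 0, 0], 1],
  ],
)

```text
clock: 35.7
tcp_pos: [0.5171, -0.1112, 0.0516]
orientation: [0.001, 0.752, 0.659, 0.0]
wrist_force: [0.0, 0.3, -2.4]
finger_gap: 0.0348
grip_force: 31.8
```

Call:
move_arm(
  targets=[
    [[0, 0, 1], [0, 0, 0], 1],
    [[0, 0, 1], [0, 0, 0], 1],
  ],
)

```text
clock: 35.95
tcp_pos: [0.5165, -0.111, 0.0499]
orientation: [0.0, 0.752, 0.659, -0.0]
wrist_force: [-0.6, 0.8, -0.9]
finger_gap: 0.0354
grip_force: 31.8
```

Call:
move_arm(
  targets=[
    [[0, 0, 1], [0, 0, 0], 1],
    [[0, 0, 1.5], [0, 0, 0], 1],
    [[0, 0, 1.5], [0, 0, 0], 1],
  ],
)

```text
clock: 36.33
tcp_pos: [0.5165, -0.1109, 0.0482]
orientation: [-0.0, 0.752, 0.659, -0.0]
wrist_force: [-0.0, -0.3, -1.8]
finger_gap: 0.0355
grip_force: 31.8
```

Call:
move_arm(
  targets=[
    [[0, 0, 1], [0, 0, 0], 1],
    [[0, 0, 1], [0, 0, 0], 1],
  ],
)

```text
clock: 36.58
tcp_pos: [0.5166, -0.111, 0.0476]
orientation: [0.0, 0.752, 0.659, 0.0]
wrist_force: [-0.3, 0.9, 1.7]
finger_gap: 0.0355
grip_force: 32.2
```

Contact, so I release.

Call:
move_arm(
  targets=[
    [[0, 0, 0], [0, 0, 0], 0.1],
    [[0, 0, 0], [0, 0, 0], -0.5],
    [[0, 0, 0], [0, 0, 0], -1],
    [[0, 0, 0], [0, 0, 0], -1],
    [[0, 0, 0], [0, 0, 0], -1],
  ],
)

```text
clock: 37.2
tcp_pos: [0.5165, -0.111, 0.0473]
orientation: [0.0, 0.752, 0.659, -0.0]
wrist_force: [0.0, -0.2, -0.6]
finger_gap: 0.0853
grip_force: 0.0
```

Call:
move_arm(
  targets=[
    [[0, 0, -20], [0, 0, 0], -1],
    [[0, 0, -70], [0, 0, 0], -1],
    [[0, 0, -124], [0, 0, 0], -1],
    [[50, 0, -124], [0, 0, 0], -1],
    [[105, 0, -124], [0, 0, 0], -1],
  ],
)

```text
clock: 37.83
tcp_pos: [0.5313, -0.0067, 0.1725]
orientation: [0.001, 0.753, 0.658, 0.001]
wrist_force: [0.9, -0.2, -0.6]
finger_gap: 0.0852
grip_force: 0.0
```

Call:
move_arm(
  targets=[
    [[55, 0, 0], [0, 0, 0], -1],
    [[110, 0, 0], [0, 0, 0], -1],
    [[150, 0, 0], [0, 0, 0], -1],
    [[150, 0, 0], [0, 0, 0], -1],
  ],
)

```text
clock: 38.33
tcp_pos: [0.55, 0.1445, 0.1711]
orientation: [-0.0, 0.751, 0.661, 0.0]
wrist_force: [-0.5, -0.1, -0.4]
finger_gap: 0.0855
grip_force: 0.0
```

```bash
python3 look.py t9 rack jar_red jar_blue jar_yellow jar_green; python3 - <<'E'
from h import *
p=env.read_camera("top"); print(fit([(p,mask("rack",p))],RACK,(.504,-.204,-.13),True))
for j,x in dict(red=(.516,-.111,0),blue=(.508,-.173,0),yellow=(.5,-.234,0),green=(.492,-.295,0)).items():
    m=mask("jar_"+j,p)
    if m is not None: print(j,fit([(p,m)],[cyl(.018,.01,.09)],x))
E
```

```text
top rack []
top jar_red [([0.5135, -0.1129, 0.011], 0.79)]
top jar_blue [([0.5396, 0.1658, 0.0105], 0.61), ([0.5104, -0.1726, 0.0113], 0.6)]
top jar_yellow [([0.4973, -0.2318, 0.0071], 0.75)]
top jar_green [([0.491, -0.2912, 0.0081], 0.89)]
side rack [([0.5696, 0.2919, 0.0086], 0.63), ([0.5042, -0.2038, -0.0], 0.58)]
side jar_red [([0.5205, -0.1114, 0.0082], 0.6)]
side jar_blue [([0.5068, -0.1742, 0.0092], 0.75), ([0.5702, 0.2935, 0.0088], 0.57)]
side jar_yellow [([0.5014, -0.2362, 0.0075], 0.59), ([0.5012, -0.2025, 0.0024], 0.48)]
side jar_green [([0.4921, -0.2966, 0.0081], 0.79), ([0.5453, 0.1661, 0.0068], 0.24)]
(array([ 0.5059, -0.1998, -0.1361]), np.float64(0.387))
red (array([ 0.5164, -0.1079]), np.float64(0.118))
blue (array([ 0.5109, -0.1727]), np.float64(0.073))
yellow (array([ 0.5015, -0.2318]), np.float64(0.081))
green (array([ 0.4938, -0.2958]), np.float64(0.159))
```

View pics/t9.png

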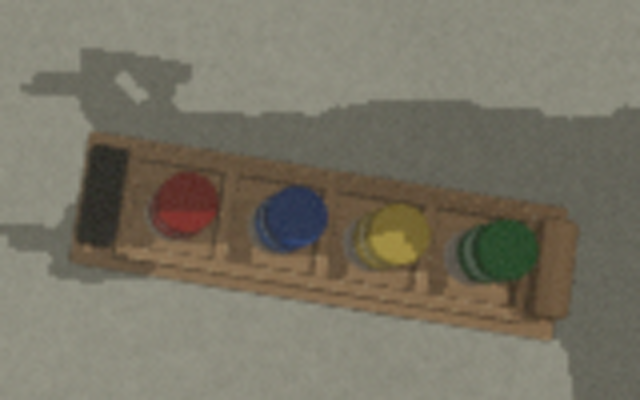

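All four jars stand upright in their pockets: red (185,203), blue (295,218), yellow (398,235) and green (505,250), with red next to the black end (102,195). The gripper is clear, so I hand the job in.

```bash
python3 -c "
from workcell import env
print(env.hand_in())"
```

```text
the job is handed in; nothing more can be done
None
```

The job is handed in: all four jars stand released and upright in the rack in reverse order (from its black end: red, blue, yellow, green), though the hand-in call returned no verdict.

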